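Free the router plate's insert ring with the pin spanner

TASK

Free the round insert ring in the router plate: take the larger two-pin spanner from its wooden rest, set both its pins into the ring's two round holes until it sits flat on the ring, and with it turn the ring anticlockwise (seen from above) to its stop, about 50 degrees. Leave the spanner standing upright in the ring's holes, let go of it, and leave the smaller spanner where it is.

Things in the scene. Friction and masses are not known exactly. Their poses are not given: they have to be found in the camera images.
- spanner_grip (a point): Handle centre of the larger pin spanner (loose, 0.2 kg; sizes in mm). Black upright handle 60 (x) x 20 (y) x 56 high on a steel bar 94 (x) x 28 x 10, whose underside is 38 below this point. Two 9 mm tapered pins, 38 either side along x, reach 16 below the bar. z up; a half turn is the same. Starts upright in a fixed wooden rest (116x46x22) left or right of the plate, pins in its groove; lifts straight out.
- ring_top (a point): Top centre of the insert ring, an aluminium disc, diameter 109 mm, in a fixed square black plate (200x200, top 50 above the bench), 2 below its top. Plain 30 mm centre hole; two 18 mm through pin holes 38 either side along x, empty below. z up; turns with the ring. Spanner seated: handle centre 38 above this point; pins have 4.5 play, so it turns about 7 degrees before the ring follows.
- ring (a joint): Turn of the insert ring in its plate (rad), positive anticlockwise from above: 0 fully locked, 0.87 the stop where it is free. Starts at 0 to 0.12, turns with light friction (about 0.15 N m), stays where it is left.
- small_grip (a point): Handle centre of the smaller pin spanner, which does not fit and is left alone: like the larger, but bar 58 mm long, handle 40 mm long, pins 22 mm either side of the middle. Stands in a like wooden rest on the other side of the plate.
Mind the look-alikes: they are no part of the job. What is shaped like the part that bears spanner_grip but blue or pink is not meant.

How it is judged (in metres and radians):
On the way, in this order (a step that is already met when the one before it is completed fails the run):
1. the larger spanner sits in the ring with both pins in the holes (z of spanner_grip in the frame of ring_top below 0.044 m and horizontal distance between spanner_grip and ring_top below 0.012 m and angle between the x axis of spanner_grip and the x axis of ring_top, either way round below 0.25 rad), for 0.2 s.
2. the ring is turned anticlockwise to its stop (value of joint ring above 0.65 rad), for 0.2 s.
At the end, for the whole second after the job is handed in: Ring at rest within 0.22 rad of its stop (joint above 0.65); larger spanner let go and upright within 10 degrees, aligned with both pins in the holes (handle centre under 44 mm above the ring and within 12 mm of its axis, 14 degrees in yaw); smaller spanner within 30 mm of its start (all of step 1 and value of joint ring above 0.65 rad and angle between spanner_grip's own z axis and vertical below 0.17 rad and distance of small_grip from where it was at the start of the episode below 0.03 m and velocity of joint ring between -0.05 and 0.05 rad/s); the robot touches nothing.
It fails at once if the ring is turned without the larger spanner in its holes (value of joint ring above 0.35 rad and (z of spanner_grip in the frame of ring_top above 0.05 m or horizontal distance between spanner_grip and ring_top above 0.02 m)).
It fails at once if the smaller spanner is moved from its rest (distance of small_grip from where it was at the start of the episode above 0.03 m).
It also fails if it takes over 42 s, if anything falls off the work surface, if the arm or the gripper's body presses on something with over 40 N, if the wrist force passes 120 N, or if a joint passes its speed limit or range.

ROBOT

A 6-joint arm with a two-finger parallel gripper is mounted at the origin on the work surface. World frame = base frame: x ahead of the robot, y to its left, z up, the work surface at z = 0. Lengths are in mm, angles in degrees, forces in N, time in s.
With the tool pointing down it reaches from about 350 to 850 mm from the base axis. Payload 8.1 kg.
Tool frame: the origin (TCP) lies on the centre line of the jaws, within the pads' length; the fingertips stand 19 mm ahead of it and the grasp point (between the pads) is the TCP; z points along the fingers, y is the direction in which the jaws open and shut (so a half turn about z gives the same grasp; the last joint's range is limited). The gripper opens to 85 mm and grips with 20 to 120 N. Pads are 22 mm wide; open, the fingers measure 114 mm over their backs; the gripper's body (76 mm by 85 mm) begins 54 mm behind the grasp point. The pads swing forward as they close: fully open they stand 13 mm farther back than shut.
Start: joints at [-70.611, 7.471, 85.268, -0, 87.261, -4.893], TCP at [246.756, -546.916, 250.292] pointing down, gripper open.
Joint ranges: [-169.43, 169.43], [-51.17, 129.36], [1.28, 143.12], [-76.62, 256.62], [0, 156.53], [-152.29, 152.29]. Speed limits (degrees/s): [136.94, 136.94, 159.86, 180, 180, 180].

INTERFACE

Orientations are given as [roll, pitch, yaw] about the fixed x, y, z axes, in that order (R = Rz(yaw) Ry(pitch) Rx(roll)).
In Python, from bench import r, viewer gives the robot as it stands.
- The arm moves only by the tool carry_out, never from a script. Its argument "commands" is a list that holds one entry, the list of rows, each a list of 7 numbers: the finger opening in mm, from 0 to 85.4, then the shift along the tool's x, y, z in mm, then the turn, a rotation vector about the tool's x, y, z in degrees. A call has 1 to 5 rows; each row is the pose to reach, as a shift and turn from the pose commanded when the call began, along the tool's axes at that moment; what a row does not reach only later rows make up. A row lasts 1/8 s, in which the tool goes at most 62.5 mm and 10.7 degrees, less where a joint would pass 70% of its speed; a pose out of reach is approached as far as the arm can. A call with a gripper value outside its range is refused whole. The fingers move at their own pace and stop on an object; "grip_force" is the grip in N (left out, the last holds). Time passes only in rows, so rows that repeat a pose let the fingers close. It gives the time, the measured TCP pose, the force and the opening at its end, in the units of the state.
- r.sense(): the state, without advancing time (a new reading comes with each control period).
- viewer.snapshot(name): name is "scene" or "top" or "wrist"; returns the picture (400x640x3 uint8, red, green, blue); there is no depth.
- viewer.calibration(name): a dict with "camera_matrix" (3x3 intrinsics, pixels), "k1" (the pictures are not rectified: a ray, as slopes to the right and down, at radius r is drawn at 1 + k1 r^2 times it, then the intrinsics apply), "rvec" (rotation vector, rad) and "tvec" (3), from world to camera coordinates, as OpenCV has them. Camera axes: x right, y down, z forward; pixel columns grow to the right and rows downward; lengths in mm; the calibration is good to about 2 mm. A picture is of the moment at which its call begins: read the wrist's pose just before it. calibration takes no time and is no camera call; for the wrist camera it gives the pose at the moment of the call.
- r.hand_in(): hands the job in, once; it reports no verdict.
The state is a dict: "time": time; "joint_pos": joint angles; "qd": joint speeds; "joint_efforts": joint torques, N m; "tool_pos": TCP position; "tcp_rot": TCP orientation; "ft_force": force on the tool from outside, world axes, zero at the start; "wrist_torque": the same for the moment, N m; "finger_gap": finger opening in mm.
Only numpy, scipy, OpenCV 4.12 (cv2) and the standard library are available. Lean on these libraries where they do the work, as an engineer would, in place of code of your own. Each camera call takes 0.05 s, during which the arm holds its last target. There are 200 camera calls.

## Working session

There is one attempt and no reset: what is moved stays moved. The work goes in short steps, Python scripts to look and compute and a tool call to move; the robot and the scene stay as the last step left them, time stands still between calls to the robot, and variables do not carry over. Pictures are saved under pics/ and viewed, about 8 in all and at most 12, crops included, and the job is handed in when it is done.

Besides the shell and the picture viewer there is one more tool, called as name([rows], argument=value, ...), one row to a line, values as JSON. carry_out: Moves the arm, as the interface text tells. Its arguments: {"type":"object","properties":{"commands":{"type":"array","items":{"type":"array","items":{"type":"array","items":{"type":"number"}}}},"grip_force":{"type":"number"}},"required":["commands"]}

```bash
mkdir -p pics; ls; python3 - <<'E'
from bench import r, viewer
import cv2
s=r.sense(); print({k:s[k] for k in('time','tool_pos','tcp_rot','finger_gap')})
a=[]
for n in('scene','top'):
    im=viewer.snapshot(n); cv2.imwrite(f'pics/{n}0.png',im[:,:,::-1]); c=viewer.calibration(n); print(n,c)
E
```

```text
pics
{'time': 0.0, 'tool_pos': array([ 246.57400592, -546.41682346,  249.24155963]), 'tcp_rot': array([-1.79893682e+02, -6.52161153e-03,  2.42845730e+01]), 'finger_gap': 85.21500207265477}
scene {'camera_matrix': array([[499.45322457,   0.        , 312.67985949],
       [  0.        , 499.45322457, 197.19819561],
       [  0.        ,   0.        ,   1.        ]]), 'k1': -0.07932655212623922, 'rvec': array([ 0.7573503 ,  2.44525031, -1.24301668]), 'tvec': array([ 369.50246464, -124.72574483, 1681.09954896])}
top {'camera_matrix': array([[464.69905516,   0.        , 319.59138802],
       [  0.        , 464.69905516, 200.92705626],
       [  0.        ,   0.        ,   1.        ]]), 'k1': -0.004526711647049956, 'rvec': array([ 2.12896874, -2.17477267,  0.15683869]), 'tvec': array([  79.77187138,  517.63877339, 1197.48610759])}
```

View pics/top0.png

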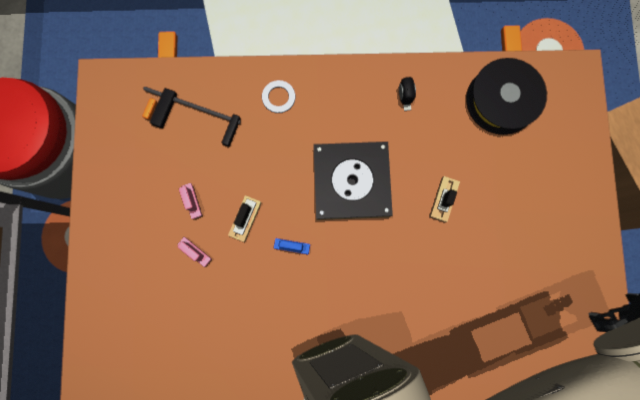

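View pics/scene0.png

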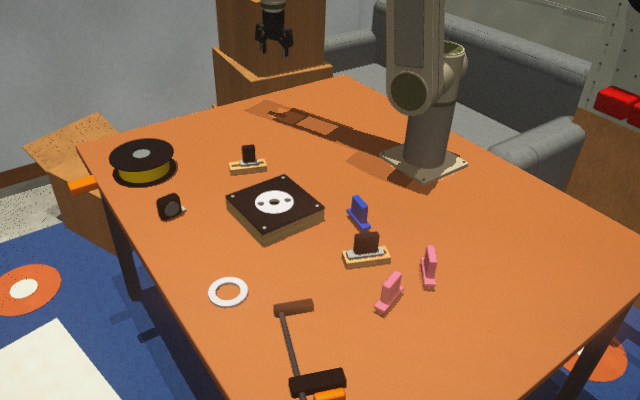

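The top view shows the plate with its white ring at (352,181) and pin holes near (357,166) and (348,192). The larger spanner is in its rest at (245,218), the smaller at (446,199), and the blue and pink decoys are nearby. Next I'll measure these.

```bash
cat > h.py <<'E'
import numpy as np, cv2
def cast(uv,z,c):
    K=np.array(c['camera_matrix']); R,_=cv2.Rodrigues(np.array(c['rvec'],float)); t=np.array(c['tvec'],float)
    p=cv2.undistortPoints(np.array(uv,float).reshape(-1,1,2),K,np.array([c['k1'],0,0,0,0.])).reshape(-1,2)
    d=np.c_[p,np.ones(len(p))]@R; o=-R.T@t
    return o+d*((z-o[2])/d[:,2])[:,None]
def blobs(m,amin=5):
    n,l,st,ce=cv2.connectedComponentsWithStats(m.astype(np.uint8))
    return [(st[i,4],ce[i],l==i) for i in range(1,n) if st[i,4]>=amin]
def rect(m,z,c):
    pts=cv2.findContours(m.astype(np.uint8),0,1)[0]; pts=max(pts,key=len)
    w=cast(pts.reshape(-1,2),z,c)[:,:2].astype(np.float32); return cv2.minAreaRect(w)
E
python3 - <<'E'
from bench import viewer
from h import *
im=cv2.imread('pics/top0.png'); c=viewer.calibration('top')
g=im.max(2)
for nm,(x0,x1,y0,y1) in dict(big=(225,268,190,248),small=(425,468,172,228)).items():
    s=np.zeros(g.shape,bool); s[y0:y1,x0:x1]=1
    hsv=cv2.cvtColor(im,cv2.COLOR_BGR2HSV)
    notor=(~((hsv[...,1]>165)&(hsv[...,2]>90)&(hsv[...,0]<15)))&s
    b=max(blobs(notor),key=lambda b:b[0]); print(nm,'rest',b[0],rect(b[2],22,c))
    b=max(blobs((g<50)&s),key=lambda b:b[0]); print(nm,'dark',b[0],b[1],rect(b[2],88,c), cast(b[1],75,c))
s=np.zeros(g.shape,bool); s[155:205,328:378]=1
ring=max(blobs((im.min(2)>110)&s),key=lambda b:b[0]); 
cn=max(cv2.findContours(ring[2].astype(np.uint8),0,1)[0],key=len)
hull=np.zeros(g.shape,np.uint8); cv2.fillPoly(hull,[cn],1)
w=cast(cn.reshape(-1,2),48,c)[:,:2].astype(np.float32); print('ring',cv2.fitEllipse(w))
for b in blobs((hull>0)&(g<110)): print('hole',b[0],b[1],cast(b[1],48,c))
pl=max(blobs((g<70)&(np.add.outer(abs(np.arange(400)-181),0*np.arange(640))<50)&(np.add.outer(0*np.arange(400),abs(np.arange(640)-352))<50)),key=lambda b:b[0]);print('plate',rect(pl[2],50,c))
E
```

```text
big rest 2494 ((478.5956115722656, 266.4878845214844), (112.99101257324219, 154.549072265625), 89.66039276123047)
big dark 202 [242.35643564 215.16336634] ((479.8016662597656, 265.1470947265625), (23.46923065185547, 55.17224884033203), 66.74481201171875) [[481.13601995 267.26462274  75.        ]]
small rest 2408 ((518.5621948242188, -271.97344970703125), (114.1065902709961, 153.2428436279297), 86.95401000976562)
small dark 158 [448.31012658 198.30379747] ((511.9452209472656, -258.6881408691406), (25.549997329711914, 45.40196990966797), 68.42742919921875) [[ 513.61896205 -262.58895182   75.        ]]
ring ((573.5535278320312, -18.29827880859375), (106.77545166015625, 108.08882141113281), 69.38689422607422)
hole 26 [356.5 166. ] [[609.17580384 -31.25290711  48.        ]]
hole 84 [352.10714286 179.33333333] [[573.41944755 -18.44787434  48.        ]]
hole 29 [347.4137931  192.72413793] [[537.82008247  -4.95196316  48.        ]]
plate ((570.5166015625, -18.597694396972656), (200.56317138671875, 195.849365234375), 1.289191484451294)
```

carry_out([
  [[85,547,-644,0,0,0,-132.4],[85,547,-644,0,0,0,-132.4],[85,547,-644,0,0,0,-132.4],[85,547,-644,0,0,0,-132.4],[85,547,-644,0,0,0,-132.4]],
], grip_force=60)

```text
time: 0.72
tool_pos: [333.2, -244.6, 249.9]
tcp_rot: [-180.0, -0.0, 78.3]
ft_force: [1.0, 0.7, 0.2]
finger_gap: 84.9
```

```bash
cat >> h.py <<'E'
from scipy.spatial.transform import Rotation as Ro
def delta(s,pos,yaw):
    R=Ro.from_euler('xyz',s['tcp_rot'],degrees=True); T=Ro.from_euler('xyz',[180,0,yaw],degrees=True)
    print('t',round(s['time'],2),'pos',np.round(s['tool_pos'],1),'rot',np.round(s['tcp_rot'],2),'F',np.round(s['ft_force'],1),'gap',round(s['finger_gap'],1))
    print('shift',np.round(R.inv().apply(np.array(pos)-s['tool_pos']),1),'turn',np.round((R.inv()*T).as_rotvec(degrees=True),1))
E
python3 -c "
from bench import r
from h import *
delta(r.sense(),[480,266,230],156.7)"
```

```text
t 0.72 pos [ 333.2 -244.6  249.9] rot [-1.800e+02 -2.000e-02  7.831e+01] F [1.  0.7 0.2] gap 84.9
shift [529.8  40.3  20.1] turn [  0.   -0.  -78.4]
```

carry_out([
  [[85,530,40,20,0,0,-78.4],[85,530,40,20,0,0,-78.4],[85,530,40,20,0,0,-78.4],[85,530,40,20,0,0,-78.4],[85,530,40,20,0,0,-78.4]],
])

```text
time: 1.35
tool_pos: [421.0, 55.2, 238.4]
tcp_rot: [180.0, 0.0, 132.1]
ft_force: [1.2, -1.5, -0.4]
finger_gap: 85.4
```

```bash
python3 -c "
from bench import r
from h import *
delta(r.sense(),[480,266,230],156.7)"
```

```text
t 1.35 pos [421.   55.2 238.4] rot [1.7998e+02 3.0000e-02 1.3207e+02] F [ 1.2 -1.5 -0.4] gap 85.4
shift [117.  185.    8.4] turn [  0.    0.  -24.6]
```

carry_out([
  [[85,117,185,8,0,0,-24.6],[85,117,185,8,0,0,-24.6],[85,117,185,8,0,0,-24.6],[85,117,185,8,0,0,-24.6],[85,117,185,8,0,0,-24.6]],
])

```text
time: 1.98
tool_pos: [480.7, 265.3, 229.5]
tcp_rot: [-179.9, -0.1, 156.5]
ft_force: [0.2, -0.3, 0.2]
finger_gap: 85.2
```

```bash
python3 -c "
from bench import r,viewer
from h import *
delta(r.sense(),[480,266,230],156.7)
print(viewer.calibration('wrist'))
cv2.imwrite('pics/w1.png',viewer.snapshot('wrist')[:,:,::-1])"
```

```text
t 1.98 pos [480.7 265.3 229.5] rot [-1.7994e+02 -8.0000e-02  1.5648e+02] F [ 0.2 -0.3  0.2] gap 85.2
shift [ 0.9  0.3 -0.5] turn [-0.1 -0.1 -0.2]
{'camera_matrix': array([[276.41931103,   0.        , 320.71388775],
       [  0.        , 276.41931103, 196.93982167],
       [  0.        ,   0.        ,   1.        ]]), 'k1': 0.015159684023954834, 'rvec': array([-2.40487201, -1.57628684, -0.24198436]), 'tvec': array([-433.66450234, -352.25558144,  260.21565201])}
```

View pics/w1.png

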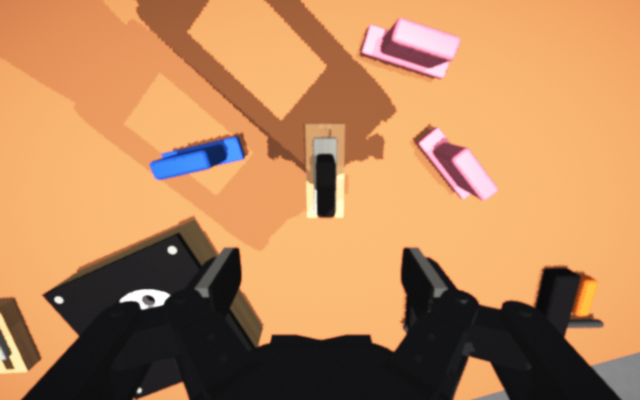

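The wrist view shows the rest at columns 305-345 and rows 123-218, with the black handle at about (326,185). It stands almost vertical between the fingers.

```bash
python3 - <<'E'
from bench import r,viewer
from h import *
im=cv2.imread('pics/w1.png'); c=viewer.calibration('wrist'); g=im.max(2)
R,_=cv2.Rodrigues(c['rvec']); print('cam',-R.T@c['tvec'])
s=np.zeros(g.shape,bool); s[118:225,300:350]=1
b=max(blobs((g<45)&s),key=lambda b:b[0]); ys,xs=np.nonzero(b[2]); print('dark',b[0],xs.min(),xs.max(),ys.min(),ys.max(),[ (y,xs[ys==y].min(),xs[ys==y].max()) for y in range(ys.min(),ys.max()+1,6)])
print(rect(b[2],88,c))
for uv in [(305,150),(345,150),(305,205),(345,205),(325,123),(325,218)]: print(uv,np.round(cast(uv,22,c),1))
row=im[:,325]; 
for y in (140,165,208,215): print(y,[tuple(int(v) for v in im[y,x]) for x in range(300,352,3)])
E
python3 - <<'E'
import cv2
im=cv2.imread('pics/w1.png')[110:230,280:370]
cv2.imwrite('pics/w1c.png',cv2.resize(im,None,fx=5,fy=5,interpolation=cv2.INTER_NEAREST))
E
```

```text
cam [409.31662067 293.90126783 354.02773052]
dark 1001 317 334 155 215 [(155, np.int64(319), np.int64(330)), (161, np.int64(317), np.int64(333)), (167, np.int64(317), np.int64(334)), (173, np.int64(317), np.int64(334)), (179, np.int64(317), np.int64(333)), (185, np.int64(317), np.int64(333)), (191, np.int64(318), np.int64(333)), (197, np.int64(318), np.int64(333)), (203, np.int64(318), np.int64(333)), (209, np.int64(318), np.int64(333)), (215, np.int64(321), np.int64(329))]
((477.6794738769531, 268.8106994628906), (16.792795181274414, 61.907596588134766), 66.17887878417969)
(305, 150) [[443.9 257.8  22. ]]
(345, 150) [[463.  301.7  22. ]]
(305, 205) [[507.2 228.9  22. ]]
(345, 205) [[527.5 275.5  22. ]]
(325, 123) [[424.9 292.1  22. ]]
(325, 218) [[533.7 245.2  22. ]]
140 [(64, 104, 170), (57, 91, 150), (98, 145, 200), (110, 161, 217), (109, 145, 185), (170, 180, 182), (170, 181, 182), (169, 179, 181), (174, 184, 186), (174, 185, 187), (175, 186, 187), (180, 191, 192), (154, 169, 181), (110, 161, 215), (110, 161, 216), (78, 120, 184), (64, 103, 169), (64, 103, 169)]
165 [(47, 74, 126), (48, 76, 126), (93, 140, 195), (104, 155, 208), (83, 117, 156), (78, 84, 87), (22, 23, 24), (23, 23, 25), (24, 24, 26), (24, 25, 26), (23, 24, 26), (23, 23, 26), (99, 121, 145), (113, 167, 222), (112, 166, 222), (94, 152, 230), (114, 183, 249), (119, 189, 251)]
208 [(99, 160, 238), (101, 162, 239), (128, 194, 248), (199, 248, 255), (202, 249, 254), (232, 240, 242), (33, 36, 36), (19, 20, 21), (18, 18, 20), (19, 18, 20), (19, 19, 21), (34, 36, 38), (155, 209, 229), (215, 252, 255), (203, 250, 254), (122, 192, 251), (119, 189, 251), (119, 189, 251)]
215 [(118, 187, 250), (119, 189, 251), (144, 217, 252), (214, 252, 255), (214, 252, 255), (202, 247, 253), (61, 87, 110), (30, 33, 40), (25, 27, 34), (32, 36, 41), (35, 39, 45), (53, 75, 97), (197, 248, 254), (211, 252, 255), (196, 248, 254), (120, 190, 251), (120, 189, 251), (119, 189, 251)]
```

View pics/w1c.png

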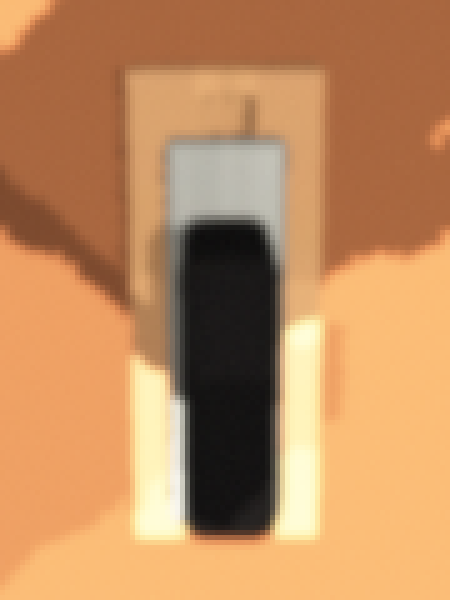

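```bash
python3 - <<'E'
from bench import r,viewer
from h import *
c=viewer.calibration('wrist')
u=np.array([.918,-.395]); n=np.array([.395,.918])
a=cast((325.5,138.4),32,c)[0,:2]; b=cast((326,217),88,c)[0,:2]
for p in (a+47*u,b-30*u): print(p,p@u,p@n)
delta(r.sense(),[479.5,267.2,64],156.7)
E
```

```text
[483.40520463 267.36288755] 338.15763727206445 436.38418659621624
[480.82227298 268.09958886] 335.49550899272026 436.0402203985935
t 2.02 pos [480.7 264.  229.6] rot [-1.7991e+02 -7.0000e-02  1.5642e+02] F [ 0.   0.2 -0.2] gap 85.0
shift [  2.2   2.8 165.6] turn [-0.1 -0.1 -0.3]
```

carry_out([
  [[60,0,2,60,0,0,0],[60,0,2,110,0,0,0],[60,0,2,145,0,0,0],[60,0,2,165,0,0,0],[60,0,2,165,0,0,0]],
])

```text
time: 2.65
tool_pos: [480.4, 263.3, 63.7]
tcp_rot: [-179.8, -0.2, 156.2]
ft_force: [0.2, -0.5, 0.2]
finger_gap: 60.0
```

carry_out([
  [[0,0,0,0,0,0,0],[0,0,0,0,0,0,0],[0,0,0,0,0,0,0],[0,0,0,0,0,0,0],[0,0,0,0,0,0,0]],
], grip_force=60)

```text
time: 3.28
tool_pos: [483.2, 266.1, 67.1]
tcp_rot: [179.9, 0.1, 156.3]
ft_force: [0.6, 2.4, 6.8]
finger_gap: 19.3
```

carry_out([
  [[0,0,0,-15,0,0,0],[0,0,0,-40,0,0,0],[0,0,0,-80,0,0,0],[0,0,0,-120,0,0,0],[0,0,0,-120,0,0,0]],
])

```text
time: 3.9
tool_pos: [483.8, 266.0, 189.2]
tcp_rot: [179.8, 0.2, 156.3]
ft_force: [-0.8, 0.6, -2.3]
finger_gap: 19.6
```

```bash
python3 -c "
from bench import r,viewer
from h import *
delta(r.sense(),[573.5,-18.3,180],159.8)
print(viewer.calibration('wrist')['rvec'],viewer.calibration('wrist')['tvec'])
cv2.imwrite('pics/w2.png',viewer.snapshot('wrist')[:,:,::-1])"
```

```text
t 3.9 pos [483.8 266.  189.2] rot [179.77   0.24 156.31] F [-0.8  0.6 -2.3] gap 19.6
shift [-196.3 -224.4    9.1] turn [ 0.2  0.2 -3.5]
[-2.40531298 -1.57017909 -0.25194778] [-437.52509242 -341.09989015  217.11250062]
```

View pics/w2.png

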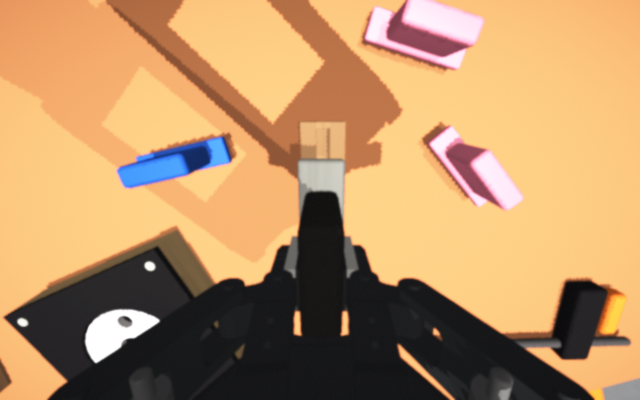

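The spanner is held upright. Its near bar end is at columns 298-345, row 160, and the gripper hides the rest. I'll work out where it sits in the hand.

```bash
python3 - <<'E'
from bench import r,viewer
from h import *
c=viewer.calibration('wrist'); im=cv2.imread('pics/w2.png')
for y in (164,172,180,188): 
    row=im[y,285:360].astype(int); sat=row.max(1)-row.min(1); x=np.nonzero((sat<30)&(row.max(1)>90))[0]+285; print(y,x.min(),x.max())
print([tuple(map(int,im[y,315])) for y in range(154,166)])
s=r.sense(); R=Ro.from_euler('xyz',s['tcp_rot'],degrees=True)
for uv in [(298,160),(344.5,160),(321.3,159.5),(298,188),(344.5,188)]: print(uv, np.round(R.inv().apply(cast(uv,157,c)[0]-s['tool_pos']),1))
E
```

```text
164 298 343
172 298 343
180 299 343
188 300 342
[(94, 140, 190), (96, 142, 192), (96, 142, 191), (96, 136, 181), (96, 123, 153), (105, 117, 128), (125, 132, 135), (149, 158, 159), (166, 176, 177), (177, 187, 188), (182, 193, 194), (185, 196, 198)]
(298, 160) [ 50.4 -14.   29.4]
(344.5, 160) [50.4 12.1 29.4]
(321.3, 159.5) [50.7 -0.9 29.4]
(298, 188) [ 34.2 -14.4  29.4]
(344.5, 188) [34.2 12.5 29.5]
```

carry_out([
  [[0,-290,-217,9,0,0,-3.5],[0,-290,-217,9,0,0,-3.5],[0,-290,-217,9,0,0,-3.5],[0,-290,-217,9,0,0,-3.5],[0,-290,-217,9,0,0,-3.5]],
])

```text
time: 4.58
tool_pos: [634.9, -8.3, 174.5]
tcp_rot: [-179.9, -0.3, 159.8]
ft_force: [1.0, -0.0, -1.5]
finger_gap: 19.6
```

carry_out([
  [[0,-43,-30,0,0,0,0],[0,-43,-30,0,0,0,0],[0,-43,-30,0,0,0,0]],
])

```text
time: 4.95
tool_pos: [664.4, -49.4, 174.8]
tcp_rot: [-180.0, -0.3, 159.8]
ft_force: [0.8, 0.1, -2.9]
finger_gap: 19.5
```

```bash
python3 -c "
from bench import r,viewer
from h import *
delta(r.sense(),[667,-53,180],159.8)
np.save('c3.npy',viewer.calibration('wrist'),allow_pickle=True)
cv2.imwrite('pics/w3.png',viewer.snapshot('wrist')[:,:,::-1])"
```

```text
t 4.95 pos [664.4 -49.4 174.8] rot [-179.96   -0.27  159.77] F [ 0.8  0.1 -2.9] gap 19.5
shift [-3.7 -2.5 -5.2] turn [-0.  -0.3 -0. ]
```

View pics/w3.png

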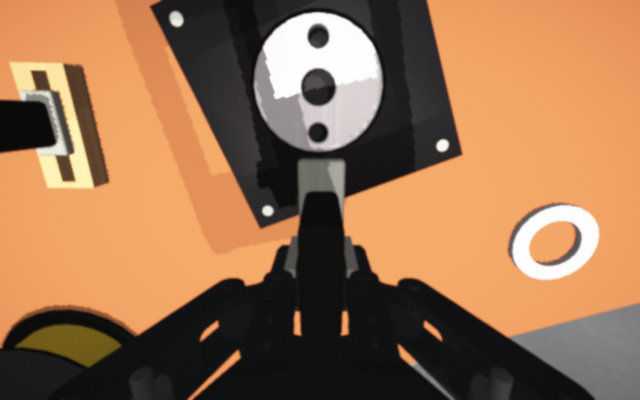

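The ring is fully visible ahead of the bar, with its holes near (318,37) and (318,132) and its centre hole at (317,88). The bar end is at columns 298-344, row 160.

```bash
python3 - <<'E'
from bench import r,viewer
from h import *
c=np.load('c3.npy',allow_pickle=True).item(); im=cv2.imread('pics/w3.png'); g=im.max(2)
s=r.sense(); R=Ro.from_euler('xyz',s['tcp_rot'],degrees=True)
tool=lambda uv,z: np.round(R.inv().apply(cast(uv,z,c)-s['tool_pos']),1)
roi=np.zeros(g.shape,bool); roi[5:155,245:390]=1
ring=max(blobs((g>115)&roi),key=lambda b:b[0]); cn=max(cv2.findContours(ring[2].astype(np.uint8),0,1)[0],key=len)
hull=np.zeros(g.shape,np.uint8); cv2.fillPoly(hull,[cv2.convexHull(cn)],1)
w=cast(cn.reshape(-1,2),48,c); t=R.inv().apply(w-s['tool_pos'])[:,:2].astype(np.float32); print('ring',cv2.fitEllipse(t))
H=[]
for b in blobs((hull>0)&(g<105),40):
    k=max(cv2.findContours(b[2].astype(np.uint8),0,1)[0],key=len)
    tt=R.inv().apply(cast(k.reshape(-1,2),48,c)-s['tool_pos'])[:,:2].astype(np.float32)
    print('hole',b[0],b[1].round(1),tool(b[1],48)[0], cv2.minEnclosingCircle(tt))
bz=s['tool_pos'][2]-32
print('bar',tool([(298,160),(344.5,160),(321.3,159.5),(321.3,188)],bz))
E
```

```text
ring ((96.02530670166016, -4.05700159072876), (107.3125228881836, 107.74308776855469), 72.7857894897461)
hole 350 [317.8  35.8] [133.5  -4.1 128. ] ((133.2511749267578, -4.147072792053223), 7.959623336791992)
hole 951 [317.9  86.9] [ 95.4  -4.2 127.9] ((95.1778564453125, -4.043855667114258), 14.328226089477539)
hole 301 [317.7 132.3] [ 58.   -4.5 127.7] ((57.80961227416992, -4.607419013977051), 8.628870964050293)
bar [[ 50.1 -14.7  32.2]
 [ 50.   11.6  32.2]
 [ 50.3  -1.5  32.2]
 [ 33.6  -1.5  32.1]]
```

carry_out([
  [[0,45,-1,0,0,0,0],[0,93,-2.3,0,0,0,0],[0,93,-2.3,25,0,0,0],[0,93,-2.3,50,0,0,0],[0,93,-2.3,55,0,0,0]],
])

```text
time: 5.62
tool_pos: [575.5, -18.0, 120.5]
tcp_rot: [-180.0, -0.2, 159.9]
ft_force: [-0.3, -0.2, -2.8]
finger_gap: 19.4
```

```bash
python3 -c "
from bench import r,viewer
from h import *
delta(r.sense(),[576.3,-19.3,90.5],159.8)
a=viewer.snapshot('wrist')[60:330,200:450,::-1]
b=viewer.snapshot('scene')[130:265,200:350,::-1]
b=cv2.resize(b,None,fx=3,fy=3,interpolation=cv2.INTER_CUBIC); a=cv2.resize(a,(375,405))
cv2.imwrite('pics/w4.png',np.hstack([a,b])[:, :800])"
```

```text
t 5.62 pos [575.5 -18.  120.5] rot [-179.95   -0.24  159.92] F [-0.3 -0.2 -2.8] gap 19.4
shift [-1.3 -0.9 30. ] turn [-0.  -0.2  0.1]
```

View pics/w4.png

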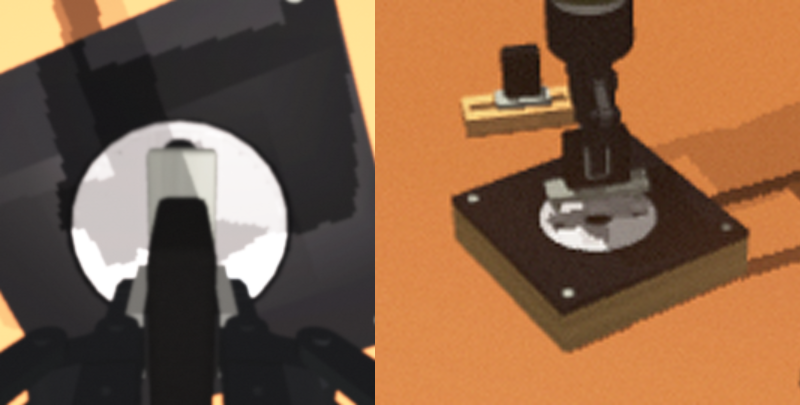

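The bar is centred over the ring, with its axis at crop column 182 and the hole at 180. I'll lower it in small steps and watch the force.

carry_out([
  [[0,0,0,5,0,0,0],[0,0,0,10,0,0,0],[0,0,0,14,0,0,0],[0,0,0,18,0,0,0],[0,0,0,18,0,0,0]],
])

```text
time: 6.35
tool_pos: [577.5, -19.6, 104.2]
tcp_rot: [-180.0, -0.1, 159.8]
ft_force: [0.3, 0.2, -1.3]
finger_gap: 19.1
```

carry_out([
  [[0,0,0,3,0,0,0],[0,0,0,6,0,0,0],[0,0,0,8,0,0,0],[0,0,0,8,0,0,0]],
])

```text
time: 6.85
tool_pos: [577.6, -19.6, 96.5]
tcp_rot: [-180.0, -0.0, 159.8]
ft_force: [-0.3, -0.2, -3.6]
finger_gap: 19.3
```

carry_out([
  [[0,0,0,2,0,0,0],[0,0,0,4,0,0,0],[0,0,0,4,0,0,0]],
])

```text
time: 7.22
tool_pos: [578.0, -19.6, 93.1]
tcp_rot: [180.0, 0.0, 159.8]
ft_force: [-1.3, 0.4, 0.5]
finger_gap: 19.3
```

carry_out([
  [[0,0,0,1,0,0,0],[0,0,0,2,0,0,0],[0,0,0,2,0,0,0]],
])

```text
time: 7.6
tool_pos: [578.2, -19.6, 92.9]
tcp_rot: [180.0, 0.0, 159.8]
ft_force: [-9.7, 1.0, 16.8]
finger_gap: 19.2
```

carry_out([
  [[0,1.5,0,-1,0,0,0],[0,1.5,0,-1,0,0,0]],
])

```text
time: 7.85
tool_pos: [577.4, -19.3, 93.1]
tcp_rot: [180.0, 0.1, 159.8]
ft_force: [-1.4, -0.3, 7.3]
finger_gap: 19.2
```

```bash
python3 -c "
from bench import r,viewer
from h import *
s=r.sense();delta(s,[576.3,-19.3,90.5],159.8); print(s['wrist_torque'],s['joint_pos'])
a=viewer.snapshot('wrist')[60:330,200:450,::-1]
b=viewer.snapshot('scene')[130:265,200:350,::-1]
b=cv2.resize(b,None,fx=3,fy=3,interpolation=cv2.INTER_CUBIC); a=cv2.resize(a,(375,405))
cv2.imwrite('pics/w5.png',np.hstack([a,b])[:, :800])"
```

```text
t 7.85 pos [577.4 -19.3  93.1] rot [1.7997e+02 1.4000e-01 1.5981e+02] F [-1.4 -0.3  7.3] gap 19.2
shift [ 1.1 -0.4  2.6] turn [0.  0.1 0. ]
[-0.13829293  0.17464041  0.04074593] [-6.99230145e+00  1.13590008e+01  9.79493309e+01 -8.89884694e-03
  7.05453279e+01 -7.68011397e+01]
```

View pics/w5.png

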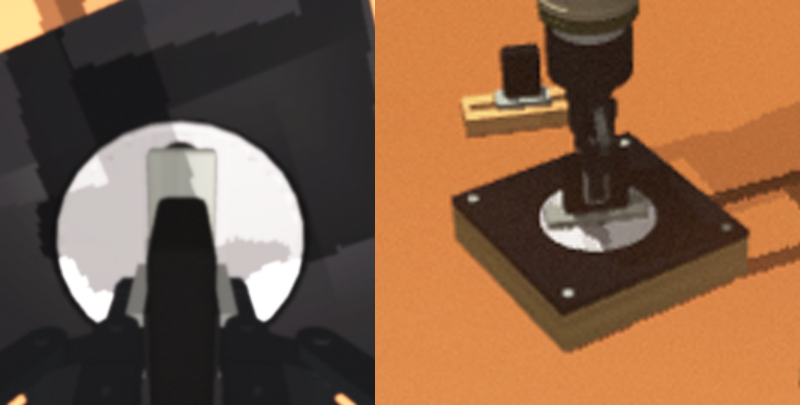

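The bar lies flat on the ring, with a sliver of one hole showing past its end, so it's about 2 mm off along x. I'll nudge it by 1.5 mm while turning anticlockwise.

carry_out([
  [[0,1.5,0.3,0,0,0,-5],[0,1.6,0.8,0,0,0,-13],[0,1.8,1.3,0,0,0,-22],[0,2.0,1.8,0,0,0,-31],[0,2.4,2.2,0,0,0,-40]],
])

```text
time: 8.57
tool_pos: [575.9, -16.7, 93.0]
tcp_rot: [-179.9, 0.1, -159.9]
ft_force: [-1.5, -2.7, 7.5]
finger_gap: 19.4
```

```bash
python3 -c "
from bench import r
from h import *
s=r.sense();delta(s,[576.3,-19.3,90.5],209); print(s['wrist_torque'],s['joint_pos'])"
```

```text
t 8.57 pos [575.9 -16.7  93. ] rot [-1.7991e+02  1.0000e-01 -1.5991e+02] F [-1.5 -2.7  7.5] gap 19.4
shift [ 0.5 -2.6  2.5] turn [-0.1  0.1 -8.9]
[-0.4731042   0.22487284 -0.18513925] [-6.74186967e+00  1.11413857e+01  9.82009199e+01 -3.51380804e-02
  7.05312513e+01 -1.16817154e+02]
```

carry_out([
  [[0,0,0.2,0,0,0,-4],[0,0,0.5,0,0,0,-8],[0,0,0.5,0,0,0,-10]],
])

```text
time: 8.95
tool_pos: [575.5, -16.3, 93.0]
tcp_rot: [-179.9, 0.1, -150.1]
ft_force: [-2.6, -1.5, 8.3]
finger_gap: 19.2
```

```bash
python3 -c "
from bench import r
from h import *
s=r.sense();delta(s,[576.3,-19.3,90.5],209); print(s['wrist_torque'])"
```

```text
t 8.95 pos [575.5 -16.3  93. ] rot [-1.7990e+02  6.0000e-02 -1.5012e+02] F [-2.6 -1.5  8.3] gap 19.2
shift [ 0.8 -2.9  2.5] turn [-0.1  0.1  0.9]
[-0.36735357  0.42250117 -0.21364607]
```

carry_out([
  [[0,0,0.2,0,0,0,-2],[0,0,0.2,0,0,0,-4],[0,0,0.2,0,0,0,-4]],
])

```text
time: 9.32
tool_pos: [576.1, -16.9, 93.1]
tcp_rot: [-179.8, 0.1, -146.3]
ft_force: [-0.1, -4.8, 6.0]
finger_gap: 19.5
```

```bash
python3 -c "
from bench import r
from h import *
s=r.sense();delta(s,[576.3,-19.3,90.5],209); print(s['wrist_torque'])"
```

```text
t 9.32 pos [576.1 -16.9  93.1] rot [-1.7982e+02  1.2000e-01 -1.4631e+02] F [-0.1 -4.8  6. ] gap 19.5
shift [ 1.2 -2.1  2.6] turn [-0.2  0.1  4.7]
[-0.88673468 -0.36160203 -1.54720264]
```

The torque rose to -1.5 N·m, so the ring is at its stop. I'll back off 4°, inside the play, then release and rise.

carry_out([
  [[0,0,-0.2,-0.5,0,0,2],[0,0,-0.2,-0.5,0,0,4],[50,0,-0.2,-0.5,0,0,4],[50,0,-0.2,-0.5,0,0,4],[50,0,-0.2,-0.5,0,0,4]],
])

```text
time: 9.95
tool_pos: [574.3, -15.4, 91.8]
tcp_rot: [180.0, -0.0, -150.2]
ft_force: [0.1, -0.0, -0.2]
finger_gap: 50.0
```

carry_out([
  [[50,0,0,0,0,0,0],[50,0,0,-10,0,0,0],[50,0,0,-40,0,0,0],[50,0,0,-90,0,0,0],[50,0,0,-140,0,0,0]],
])

```text
time: 10.58
tool_pos: [574.5, -15.7, 234.3]
tcp_rot: [-180.0, 0.0, -150.2]
ft_force: [1.0, -0.4, -0.2]
finger_gap: 49.6
```

carry_out([
  [[50,-150,0,-20,0,0,0],[50,-150,0,-20,0,0,0],[50,-150,0,-20,0,0,0],[50,-150,0,-20,0,0,0]],
])

```text
time: 11.08
tool_pos: [705.9, 60.1, 252.4]
tcp_rot: [-180.0, 0.0, -150.1]
ft_force: [0.2, -0.1, -0.9]
finger_gap: 50.0
```

```bash
python3 -c "
from bench import r,viewer
from h import *
s=r.sense();delta(s,[576.3,-19.3,90.5],209)
np.save('c6.npy',viewer.calibration('wrist'),allow_pickle=True)
a=viewer.snapshot('wrist')[:,:,::-1]; cv2.imwrite('pics/w6full.png',a)
b=viewer.snapshot('scene')[130:265,200:350,::-1]; t=viewer.snapshot('top')[:,:,::-1]; cv2.imwrite('pics/t6.png',t)
b=cv2.resize(b,(400,360),interpolation=cv2.INTER_CUBIC); a=cv2.resize(a,(400,250))
t=cv2.resize(t[130:230,290:390],(360,360),interpolation=cv2.INTER_CUBIC)
o=np.zeros((600,800,3),np.uint8); o[:360,:400]=b; o[:360,400:760]=t; o[350:600,:400]=a; cv2.imwrite('pics/f.png',o)"
```

```text
t 11.07 pos [705.9  60.1 252.4] rot [-1.8000e+02  2.0000e-02 -1.5009e+02] F [ 0.2 -0.1 -0.9] gap 50.0
shift [152.   -4.2 161.8] turn [-0.   0.   0.9]
```

View pics/f.png

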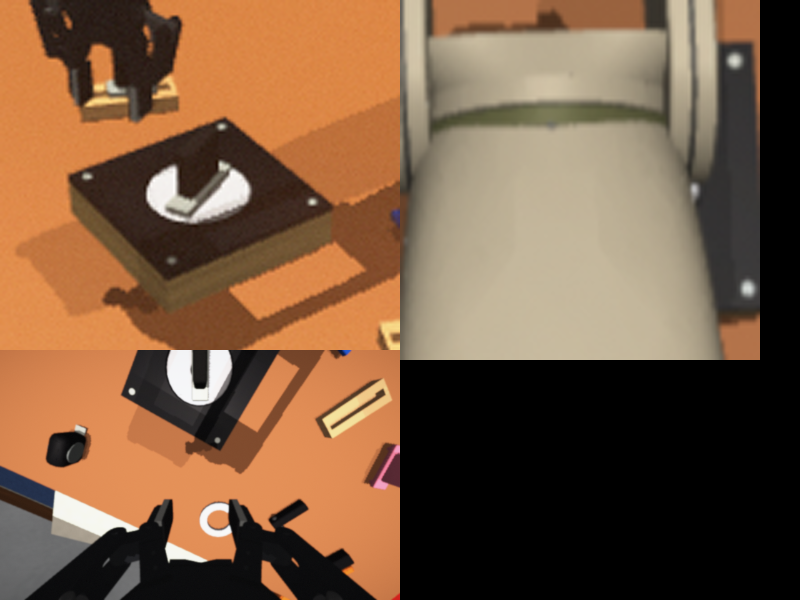

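```bash
python3 -c "
from bench import r
print(r.hand_in())"
```

```text
the job is handed in; nothing more can be done
None
```

The job is handed in after about 11 s of robot time. The larger spanner now stands in the ring's holes, with the ring turned anticlockwise to its stop. The hand-in gives no verdict, so the result below rests on my own checks.

- **Seating:** I took the spanner from its rest and lowered it into the holes. Contact came at about 17 N, with the tool at the height expected for the bar lying on the ring. The camera also showed the bar flat. It sat roughly 2 mm off along the bar, so I shifted it 1.5 mm while turning.
- **Turning:** I turned the spanner 54° until the torque jumped from about 0.2 to 1.5 N·m, which I took as the stop. Less the 7° of play, that is about 47° plus the ring's unknown starting angle, which fits a 50° stop.
- **Release:** I backed off 4° within the play, opened the fingers and moved the arm clear. The last pictures show the spanner upright and flat in the ring, with the fingers open and away from everything. The force reading was under 1 N.
- **Not checked:** The arm hid the ring from the top camera at the end, so I didn't measure the final ring angle from a picture. The gripper partly hid the smaller spanner in the last view; the arm made no contact near it, and it looked unmoved in the earlier pictures.

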